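Turn the flat up and lock the bar in the V-block jig

ROBOT

A 6-joint arm with a two-finger parallel gripper is mounted at the origin on the work surface. World frame = base frame: x ahead of the robot, y to its left, z up, the work surface at z = 0. Lengths are in m, angles in rad, forces in N, time in s.
With the tool pointing down it reaches from about 0.375 to 0.925 m from the base axis. Payload 5.7 kg.
Tool frame: the origin (TCP) lies midway between the tips of the shut fingers; the grasp point (between the pads) lies 19 mm behind it; z points along the fingers, y is the line along which they close (so a half turn about z gives the same grasp; the last joint's range is limited). The gripper opens to 88 mm and grips with 3 to 60 N. Pads are 20 mm wide; open, the fingers measure 115 mm over their backs; the gripper's body (75 mm by 178 mm) begins 61 mm behind the grasp point.
Start: joints at [-1.345, 0.359, 1.51, -0, 1.272, -0.115], TCP at [0.201, -0.565, 0.223] pointing down, gripper open.
Joint ranges: [-2.97, 2.97], [-1.01, 2.36], [0.21, 2.38], [-0.96, 4.11], [0.2, 2.71], [-2.98, 2.98]. Speed limits (rad/s): [2.39, 2.39, 3.14, 3.14, 3.14, 3.14].

INTERFACE

Orientations are given as a unit quaternion [x, y, z, w].
In Python, from bench import move_ptp, servo_line, goto_joints, move_gripper, sleep, inverse_kinematics, capture, PlanningError, close_job, spot_in, silhouettes, current_clock, current_joint_pos, current_qvel, current_joint_torque, current_position, current_orientation, current_force, current_torque, current_finger_gap, current_grip_force gives the robot as it stands. Calls block until the motion is done:
- move_ptp(position, orientation): joint-space move of the TCP to a pose.
- servo_line(position, orientation=None, rate=0.15, contact_N=None): straight line of the TCP; orientation=None keeps the orientation; rate is the mean speed in m/s. With contact_N (N) it stops when the force on the tool has changed by that much, and returns True; else False.
- goto_joints(angles): joint-space move.
- move_gripper(opening): finger opening in m; the grip force is fixed at half the most; returns when the fingers have stopped.
- sleep(seconds).
- inverse_kinematics(position, orientation): joint angles nearest the present ones, or None.
- capture(name): name is "scene" or "top" or "wrist"; returns a dict with "image" (400x640x3 uint8, blue, green, red), "range_z" (400x640 float32, m along the optical axis (not along the pixel's ray), 0 where there is no reading), "intrinsics" (3x3 intrinsics, pixels), "R" (3x3) and "t" (3): a world point X has camera coordinates R X + t. Camera axes: x right, y down, z forward; pixel columns grow to the right and rows downward; lengths in m; the calibration is good to about 2 mm. A picture is of the moment at which its call begins.
A pose or a line that the arm cannot do raises PlanningError and nothing moves.
- close_job(): hands the job in; it is judged then, once.
Trained networks look in the newest picture that a camera, given by its name, has taken for a name from the list of things; names that differ only in an ending like _2 or _b are one class to them, and where a whole thing is asked for, a point or a joint stands for the part that bears it (a point fixed in the world has none). Each returns a list of dicts, best first, with "conf" (0 to 1); they miss things now and then, are a little off and sometimes report something else, mostly with a low value. They report only what shows in the picture. A call takes as long as a camera call. They do not tell look-alikes from the thing itself.
- spot_in(camera, query): "xy" ([column, row] in pixels, amid what is visible of it).
- silhouettes(camera, query): "region" (400x640 bool, what is visible of it) and "xy" ([column, row] in pixels, amid what is visible of it).
Readings, each from a call of its own:
- current_clock(): time.
- current_joint_pos(): joint angles.
- current_qvel(): joint speeds.
- current_joint_torque(): joint torques, N m.
- current_position(): TCP position.
- current_orientation(): TCP orientation.
- current_force(): force on the tool from outside, world axes, zero at the start.
- current_torque(): the same for the moment, N m.
- current_finger_gap(): finger opening in m.
- current_grip_force(): force on a finger pad.
Only numpy, scipy, OpenCV 4.12 (cv2) and the standard library are available. Lean on these libraries where they do the work, as an engineer would, in place of code of your own. Each camera call takes 0.05 s, during which the arm holds its last target. There are 200 camera calls.

TASK

Turn the bar in the V-blocks by pushing its cross pin, until the flat milled on the bar faces straight up. Then slide the locking plate along the deck (do not lift it off) until it drops fully home into the pocket over the flat, lying level with the bar still flat-up. Leave everything else on the bench where it is.

Things in the scene. Friction and masses are not known exactly. Their poses are not given: they have to be found in the camera images.
- jig: Grey fixture with a dark steel deck, fixed to the bench. Origin on the bench (z = 0) under the middle of the bar; x runs along the bar, z up, the loading deck is on its +y side. All x, y below are in this frame. Bar axis: over the origin, 65 mm above the bench. Two V-blocks at x = -80..-50 and +50..+80 mm, each with a flat steel strap over the bar (tops 93 mm above the bench, y within 41 mm).
- deck (a point): Middle of the top of the deck (jig x 0, y +137 mm): a smooth level dark steel plate 87 mm above the bench, x = -60..+60, y = +55..+220 mm. It ends at the pocket.
- pocket (a point): Centre of the pocket, level with its ledges (81 mm above the bench, 6 mm below the deck), axes as the jig's. The plate's origin comes here when home. Pocket: x = -43..+43, y = -55..+55 mm, with a stop wall at y = -55 (top 91 mm above the bench). Guide rails (6 mm wide, tops 95 mm above the bench, inner faces x = +-43) run y = -62..+57 and flare to x = +-58 at y = +90 mm.
- spindle (a joint): Turn (rad) of the aluminium bar (44 mm diameter, x = -115..+125 mm) about jig +x, right-handed: 0 = flat straight up, +1.57 = flat facing jig -y. Starts at 0.5 to 1.9; range -0.5 to 2.6. The straps hold it down: it only turns, with light drag (about 0.09 N m), and stays where left.
- flat (a point): Centre of the flat milled on the bar: 90 mm long (x = -45..+45), 34 mm wide, 14 mm from the axis, so 2 mm below the ledges when up; z is its normal. If turned away, the bar's round back stands level with the deck and the plate cannot drop in.
- pin_end (a point): One end of the round steel cross pin (12 mm diameter, 108 mm long) through the bar at jig x = +105 mm, parallel to the flat and centred on the axis: centre of the end face that is the upper one at the start. At bar angle a it is 54 sin(a) mm above the axis and 54 cos(a) mm towards jig +y, so the pin lies level when the flat is up. Pushing it towards +y and down lowers a.
- plate: Loose steel locking plate, 0.3 to 0.55 kg, lying on the deck: 80 mm (x) by 104 mm (y), 10 mm thick, with an upright lip (12 mm thick, top 40 mm above the underside, full width) along its rear +y edge. Origin: centre of the underside. Front edge (-y, to the pocket) chamfered below (16 by 4 mm). Axes within 0.13 rad of the jig's. Play: 3 mm each side between the rails and each end in the pocket.
- adapter: Bystander: steel hex adapter fitting standing on end, 60 mm high, origin under its centre.
- tee: Bystander: steel tee fitting lying flat, 80 x 58 mm, 32 mm high.
- spare_bar: Bystander: plain round aluminium bar without flat or pin, 36 mm diameter, 150 mm long, lying on the bench.
- spanner: Bystander: steel spanner, 200 mm long, lying flat.
- sealant: Bystander: closed grey bottle, 52 mm diameter, 120 mm high, standing.
- carton: Bystander: cardboard carton, 130 x 100 x 75 mm.
- bin: Bystander: small blue bin of fittings, 160 x 110 x 70 mm.
Things that resemble listed ones, but are neither listed nor needed, are in the scene too. What is shaped like the plate but yellow is not meant.

How it is judged:
By the outcome, as a careful person would: the job done as asked, in the order asked, and still so for the second after the job is handed in, with the robot touching nothing.
It also fails if it takes over 51 s, if anything falls off the work surface, if the arm or the gripper's body presses on something with over 40 N, if the wrist force passes 120 N, or if a joint passes its speed limit or range.

## Working session

There is one attempt and no reset: what is moved stays moved. The work goes in short steps, each a Python script; the robot and the scene stay as the last script left them, time stands still between calls to the robot, and variables do not carry over. Pictures are saved under pics/ and viewed, at most 10 in all, crops included, and the job is handed in when it is done.

```bash
mkdir -p pics; ls
cat > h.py <<'E'
import numpy as np, cv2
from bench import *
def world(c,px):
    K,R,t=c["intrinsics"],c["R"],c["t"]
    z=c["range_z"][int(round(px[1])),int(round(px[0]))]
    p=np.linalg.inv(K)@np.array([px[0],px[1],1.0])*z
    return R.T@(p-t)
def cloud(c):
    K,R,t=c["intrinsics"],c["R"],c["t"]
    v,u=np.mgrid[0:400,0:640]; z=c["range_z"]
    p=np.stack([u,v,np.ones_like(u)],-1)@np.linalg.inv(K).T*z[...,None]
    w=(p-t)@R; w[z<=0]=np.nan
    return w
def proj(c,X):
    p=(np.asarray(X)@c["R"].T+c["t"])@c["intrinsics"].T
    return p[...,:2]/p[...,2:]
E
python3 - <<'E'
from h import *
for n in("scene","top"):
    c=capture(n); cv2.imwrite(f"pics/{n}0.png",c["image"]); np.savez(f"{n}0.npz",**c)
    print(n,"campos",-c["R"].T@c["t"])
    for q in("jig","plate","spindle","pin_end","flat","adapter","tee","spare_bar","spanner","sealant","carton","bin"):
        for d in spot_in(n,q)[:3]:
            print(q,round(d["conf"],2),np.round(d["xy"]),world(c,d["xy"]).round(3))
print(current_clock())
E
```

```text
pics
scene campos [ 1.13083002 -0.50122184  0.70412219]
jig 0.71 [294. 216.] [ 0.558 -0.074  0.06 ]
plate 0.97 [342. 191.] [0.601 0.047 0.1  ]
plate 0.58 [331. 169.] [0.425 0.178 0.012]
spindle 0.61 [294. 236.] [ 0.636 -0.133  0.088]
pin_end 0.92 [293. 233.] [ 0.625 -0.129  0.086]
flat 0.9 [295. 237.] [ 0.637 -0.133  0.087]
adapter 0.7 [231. 237.] [ 0.501 -0.22   0.044]
tee 0.83 [374. 255.] [0.754 0.005 0.023]
spare_bar 0.68 [244. 206.] [ 0.414 -0.128  0.032]
spare_bar 0.65 [292. 232.] [ 0.622 -0.13   0.09 ]
spanner 0.78 [156. 276.] [ 0.457 -0.398  0.006]
spanner 0.29 [438. 172.] [0.686 0.341 0.06 ]
sealant 0.68 [440. 173.] [0.691 0.345 0.057]
sealant 0.41 [295. 236.] [ 0.636 -0.133  0.088]
carton 0.6 [387. 138.] [0.477 0.371 0.068]
bin 0.88 [163. 331.] [ 0.64  -0.45   0.059]
bin 0.23 [291. 235.] [ 0.627 -0.136  0.085]
top campos [ 0.4221171  -0.00932056  1.33833059]
jig 0.78 [336. 192.] [ 0.561 -0.072  0.082]
plate 0.62 [286. 179.] [0.598 0.062 0.096]
plate 0.61 [253. 237.] [0.445 0.163 0.013]
spindle 0.81 [350. 193.] [ 0.557 -0.11   0.084]
pin_end 0.71 [348. 191.] [ 0.564 -0.105  0.082]
flat 0.71 [348. 191.] [ 0.564 -0.104  0.082]
flat 0.24 [161. 236.] [0.451 0.402 0.074]
adapter 0.73 [387. 217.] [ 0.492 -0.211  0.059]
adapter 0.59 [347. 191.] [ 0.563 -0.102  0.09 ]
tee 0.64 [302. 133.] [0.739 0.018 0.033]
spare_bar 0.95 [338. 249.] [ 0.406 -0.077  0.04 ]
spanner 0.96 [450. 234.] [ 0.444 -0.399  0.011]
sealant 0.74 [182. 156.] [0.665 0.345 0.086]
sealant 0.21 [337. 191.] [ 0.563 -0.075  0.082]
carton 0.82 [159. 236.] [0.45  0.408 0.075]
carton 0.52 [347. 188.] [ 0.571 -0.102  0.088]
bin 0.86 [468. 168.] [ 0.626 -0.445  0.048]
1.3
```

Run:
```python
import cv2,numpy as np
a=cv2.imread("pics/scene0.png")[100:340,120:480]; b=cv2.imread("pics/top0.png")[100:280,230:430]
cv2.imwrite("pics/cs.png",cv2.resize(a,None,fx=2.2,fy=2.2,interpolation=3)); cv2.imwrite("pics/ct.png",cv2.resize(b,None,fx=3.3,fy=3.3,interpolation=3))
```

```text
(no output)
```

View pics/cs.png

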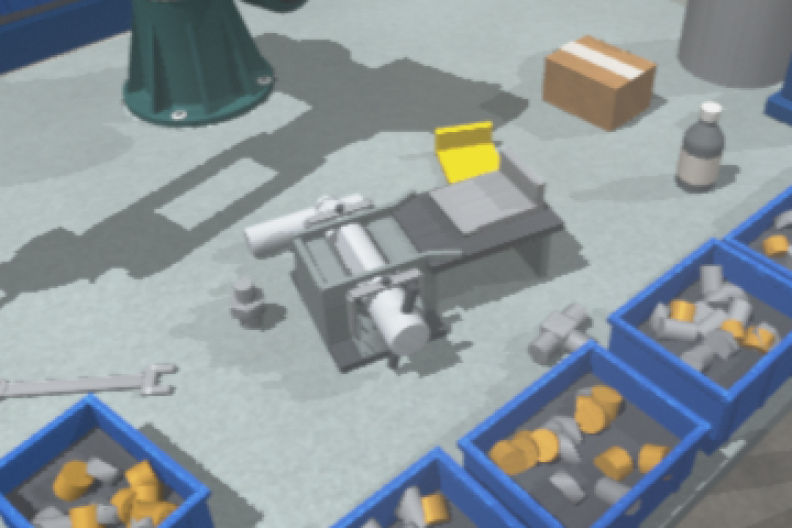

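View pics/ct.png

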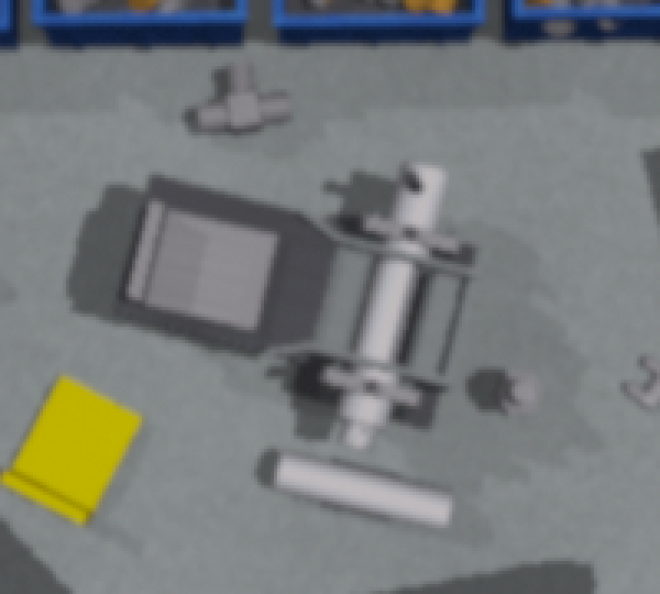

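The scene crop shows the jig with the cross pin leaning (upper end at crop 408,295, lower end at 400,362), and the grey plate on the dark deck at (485,200). The top crop has the upper pin end at about (410,178). Look-alikes:
- **Plate:** the grey one on the deck at top (286,179), not the yellow one at (253,237).
- **Bar:** the one in the V-blocks at top (350,193), not the spare bar at (338,249).

Next I fit the jig pose and take a close wrist view.

```bash
cat >> h.py <<'E'
def deckfit(W,img=None):
    """coarse jig pose from points at deck/plate height"""
    m=(W[...,2]>.080)&(W[...,2]<.135)&(abs(W[...,0]-.57)<.16)&(W[...,1]>-.005)&(W[...,1]<.2)
    r=cv2.minAreaRect(W[m][:,:2].astype(np.float32)); return r
def jig_T(x,y,yaw):
    c,s=np.cos(yaw),np.sin(yaw); return np.array([[c,-s,x],[s,c,y]])
def tojig(W,p):
    d=W[...,:2]-np.array(p[:2]); c,s=np.cos(p[2]),np.sin(p[2])
    return np.stack([d[...,0]*c+d[...,1]*s,-d[...,0]*s+d[...,1]*c,W[...,2]],-1)
def fromjig(P,p):
    P=np.asarray(P,float); c,s=np.cos(p[2]),np.sin(p[2])
    return np.array([p[0]+c*P[0]-s*P[1],p[1]+s*P[0]+c*P[1],P[2]])
E
python3 - <<'E'
from h import *
from scipy.spatial.transform import Rotation as Ro
c=dict(np.load("top0.npz")); W=cloud(c)
r=deckfit(W); print(r)
yaw=-0.2
print(current_orientation(), Ro.from_quat(current_orientation()).as_matrix().round(2))
q=current_orientation()
for p in ([0.52,-0.03,0.42],[0.57,-0.03,0.40]):
    print(inverse_kinematics(p,q))
move_ptp([0.50,-0.02,0.40],q)
c=capture("wrist"); cv2.imwrite("pics/w0.png",c["image"]); np.savez("w0.npz",**c)
print("cam",-c["R"].T@c["t"],c["R"].round(2),current_clock())
E
```

```text
((0.5966154932975769, 0.04367328807711601), (0.13323354721069336, 0.12092353403568268), 74.05059814453125)
[ 9.85515190e-01  1.69587164e-01  3.41078555e-06 -5.74035463e-05] [[ 0.94  0.33 -0.  ]
 [ 0.33 -0.94  0.  ]
 [ 0.   -0.   -1.  ]]
[-1.90378432e-01  1.21713392e-01  1.35673135e+00  1.10294096e-04
  1.66318205e+00  1.03960657e+00]
[-1.73662552e-01  2.08515403e-01  1.29550896e+00  1.10625914e-04
  1.63760059e+00  1.05631966e+00]
cam [0.57676924 0.00744404 0.56226414] [[ 0.33 -0.94 -0.  ]
 [-0.9  -0.32  0.3 ]
 [-0.28 -0.1  -0.95]] 3.6583
```

View pics/w0.png

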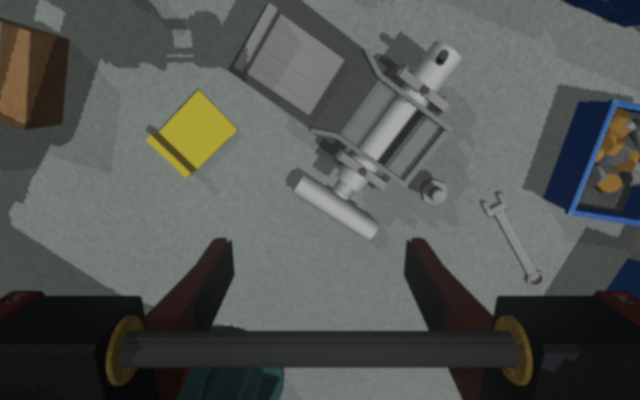

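The wrist view confirms the layout: jig at about (385,120), plate on the deck at (295,60), and the pin's upper end at (440,50) near the bar axis, so it is nearly vertical. Now I fit the jig pose with a height model.

```bash
cat >> h.py <<'E'
def jigcost(p,W):
    J=tojig(W,p); x,y,z=J.T*1000
    ax=abs(x); H=np.zeros(len(x)); use=np.ones(len(x),bool)
    use&=~((ax<58)&(y>-70)&(y<58)&~((ax<43)))      # V-block / rail surroundings unknown
    deck=(ax<60)&(y>55)&(y<220); H[deck]=87
    isdeckok=deck&(z>85)&(z<130)
    pocket=(ax<43)&(y>-55)&(y<55); H[pocket]=81; use&=~(pocket&(abs(y)<24))
    fl=(y>=57)&(y<92)&(ax>40); use&=~fl
    ends=(ax>80)&(x>-115)&(x<125)&(abs(y)<22)&(abs(x-105)>12); H[ends]=65+np.sqrt(np.clip(484-y[ends]**2,0,None))
    strap=(ax>50)&(ax<80)&(abs(y)<41); use=use|strap; H[strap]=93
    blk=(ax>40)&(ax<90)&(abs(y)<75)&~strap; use&=~blk
    use&=~((abs(x-105)<=12)&(abs(y)<65)); 
    near=(x>-160)&(x<160)&(y>-110)&(y<260); use&=near
    r=np.minimum(abs(z-H),10); r[isdeckok]=np.minimum(r[isdeckok],0.5)
    return r[use].sum()/max(use.sum(),1)
def fitjig(W,p0=(.565,-.085,-.2)):
    from scipy.optimize import differential_evolution as DE
    W=W[np.isfinite(W[...,2])]; W=W[(abs(W[:,0]-.57)<.3)&(abs(W[:,1]+.02)<.35)&(W[:,2]<.14)]
    r=DE(jigcost,[(p0[0]-.04,p0[0]+.04),(p0[1]-.04,p0[1]+.04),(p0[2]-.15,p0[2]+.15)],args=(W,),seed=1,maxiter=60,popsize=12,tol=1e-4)
    return r.x,r.fun
E
python3 - <<'E'
from h import *
for n in("top0","w0"):
    c=dict(np.load(n+".npz")); W=cloud(c); p,f=fitjig(W); print(n,p.round(4),f)
    J=tojig(W,p)*[1000,1000,1000]; x,y,z=np.moveaxis(J,-1,0)
    m=(z>95)&(abs(x-105)<20)&(abs(y)<62); print("pin pts",m.sum(),J[m].round(0)[::max(1,m.sum()//12)].tolist())
    m=(abs(x)<58)&(y>75)&(y<218)&(z>112)&(z<135); print("lip",m.sum(),cv2.minAreaRect(J[m][:,:2].astype(np.float32)),np.median(z[m]))
    m=(abs(x)<58)&(y>75)&(y<218)&(z>93)&(z<105); print("plate",m.sum(),cv2.minAreaRect(J[m][:,:2].astype(np.float32)),np.median(z[m]))
    m=(abs(x)<55)&(y>70)&(y<90); print("deckz",np.nanmedian(z[m]))
E
```

```text
top0 [ 0.5635 -0.1072 -0.249 ] 3.045555602086472
pin pts 26 [[101.0, 14.0, 111.0], [102.0, 9.0, 114.0], [98.0, 13.0, 113.0], [98.0, 8.0, 118.0], [94.0, 13.0, 120.0], [95.0, 8.0, 120.0], [93.0, 15.0, 109.0], [92.0, 10.0, 118.0], [95.0, 4.0, 114.0], [90.0, 12.0, 114.0], [92.0, 6.0, 109.0], [95.0, 1.0, 102.0], [91.0, 5.0, 101.0]]
lip 159 ((-11.61667251586914, 202.7835693359375), (12.71509838104248, 80.13121032714844), 89.8958740234375) 127.31215474335441
plate 1000 ((1.3845481872558594, 144.92626953125), (137.73483276367188, 109.4742660522461), 88.89381408691406) 97.4602584317289
deckz 87.95883503573666
w0 [ 0.5591 -0.1111 -0.2403] 2.158174626305058
pin pts 134 [[103.0, 22.0, 116.0], [104.0, 17.0, 118.0], [99.0, 21.0, 117.0], [98.0, 20.0, 116.0], [97.0, 20.0, 118.0], [96.0, 20.0, 118.0], [95.0, 19.0, 116.0], [94.0, 19.0, 115.0], [94.0, 17.0, 111.0], [94.0, 16.0, 108.0], [94.0, 15.0, 109.0], [95.0, 11.0, 107.0], [94.0, 9.0, 97.0]]
lip 989 ((-6.875732421875, 209.07655334472656), (12.886977195739746, 79.65850067138672), 89.21903991699219) 127.53922081306057
plate 5299 ((0.01898193359375, 139.48403930664062), (128.8009490966797, 115.72151947021484), 89.91804504394531) 97.80929343660262
deckz 495.0776981458548
```

Run:
```python
from h import *
for n in("top0","w0"):
    c=dict(np.load(n+".npz")); W=cloud(c); p=[.5591,-.1111,-.2403]
    J=tojig(W,p)*1000; x,y,z=np.moveaxis(J,-1,0)
    print(n)
    m=(z>84)&(z<91)&(abs(x)<80)&(y>92)&(y<240); q=J[m]; print(" deck x,y pct",np.percentile(q[:,0],[0,.5,99.5,100]).round(1),np.percentile(q[:,1],[99,99.5,100]).round(1))
    # side edge slopes
    for s in(-1,1):
        e=[(yy,(s*np.max(s*q[(abs(q[:,1]-yy)<4),0]))) for yy in range(100,215,8)]
        e=np.array(e); k=np.polyfit(e[:,0],e[:,1],1); print("  side",s,"slope",k[0].round(4),"x@150",np.polyval(k,150).round(1))
    m=(z>80)&(z<92)&(abs(y)<10)&(abs(x)>82)&(abs(x)<150); print(" bar end x",J[m][:,0].min(),J[m][:,0].max())
    # bar axis: cylinder fit at ends
    for lo,hi in((-113,-84),(82,92),(114,125)):
        m=(x>lo)&(x<hi)&(z>70)&(z<95)&(abs(y)<28); q=J[m]
        from scipy.optimize import least_squares as L
        r=L(lambda v:np.hypot(q[:,1]-v[0],q[:,2]-65-v[1])-22,[0,0],loss="soft_l1"); print(" cyl",lo,m.sum(),r.x.round(1))
    m=(z>91)&(z<98)&(abs(abs(x)-65)<20)&(abs(y)<50)
    for s in(-1,1):
        k=m&(x*s>0)&(abs(x)>52); print(" strap",s,k.sum(),np.percentile(x[k],[2,50,98]).round(1),np.percentile(y[k],[1,50,99]).round(1),np.median(z[k]))
    m=(z>93)&(z<98)&(abs(abs(x)-46)<8)&(y<50)&(y>-60)
    for s in(-1,1): k=m&(x*s>0)&((abs(y)>42)|(abs(x)<50)); print(" rail",s,k.sum(),np.median(x[k]),np.polyfit(y[k],x[k],1).round(3))
```

```text
top0
 deck x,y pct [-62.1 -61.1  60.1  61.8] [225.6 226.4 227.3]
  side -1 slope 0.0374 x@150 -60.2
  side 1 slope 0.0379 x@150 58.7
 bar end x -119.30261676850864 118.88500750350266
 cyl -113 138 [ 8.9 -1.2]
 cyl 82 55 [ 2.7 -0. ]
 cyl 114 26 [ 1.8 -0.2]
 strap -1 139 [-77.1 -68.1 -52.3] [-47.1   1.8  44.2] 94.41676685198422
 strap 1 103 [52.7 59.2 66. ] [-32.9   3.7  42.7] 93.80685903372425
 rail -1 24 -49.25544106725124 [-2.6000e-02 -4.8826e+01]
 rail 1 48 40.6224571987305 [1.3000e-02 4.0576e+01]
w0
 deck x,y pct [-62.1 -60.9  59.2  60.3] [226.7 227.3 228.7]
  side -1 slope 0.0337 x@150 -60.7
  side 1 slope -0.0169 x@150 58.3
 bar end x -117.63489151513025 119.04189336961682
 cyl -113 438 [ 9.6 -0.5]
 cyl 82 266 [3.8 0.4]
 cyl 114 128 [3.  0.4]
 strap -1 593 [-76.6 -68.1 -52.3] [-47.9   2.7  46.7] 94.1570758541744
 strap 1 550 [52.8 58.9 65.4] [-31.8   9.3  42.7] 93.82967430377872
 rail -1 99 -49.63534831658329 [ 2.5000e-02 -5.0427e+01]
 rail 1 327 40.536186803588095 [1.8000e-02 4.0592e+01]
```

Run:
```python
from h import *
p0=[.5591,-.1111,-.2403]; o=fromjig([-.0044,.0061,0],p0); p=[o[0],o[1],-.275]
from scipy.optimize import least_squares as L
c1=dict(np.load("top0.npz")); W=cloud(c1);c2=dict(np.load("w0.npz")); W2=cloud(c2)
A=np.concatenate([W.reshape(-1,3),W2.reshape(-1,3)]); A=A[np.isfinite(A[:,2])]
for i in range(3):
    J=tojig(A,p)*1000; x,y,z=J.T
    m=(z>70)&(z<95)&(abs(y)<24)&(((x>-113)&(x<-84))|((x>82)&(x<92))|((x>116)&(x<124))); q=J[m]
    r=L(lambda v:np.hypot(q[:,1]-v[0]-v[1]*q[:,0],q[:,2]-65-v[2])-22,[0,0,0],loss="soft_l1").x
    m=(z>93)&(z<98)&(abs(abs(x)-46)<7)&(abs(y)>42)&(y<52)&(y>-60); dx=(np.median(x[m&(x>0)])+np.median(x[m&(x<0)]))/2
    m=(z>80)&(z<92)&(abs(y)<10)&(abs(x)>82)&(abs(x)<150); db=(x[m].min()+x[m].max())/2-5
    print(r.round(3),dx,db)
    o=fromjig([dx/1000 if abs(dx)<2 else db/1000,r[0]/1000,0],p); p=[o[0],o[1],p[2]+r[1]]
print("jig",np.round(p,4)); np.save("jig.npy",p)
for n,W in(("top",W),("w",W2)):
    J=tojig(W,p)*1000; x,y,z=np.moveaxis(J,-1,0)
    m=(z>95)&(abs(x-105)<14)&(abs(y)<62)&(z<125); print("pin",m.sum(),np.median(J[m],0).round(1), "top",np.median(J[m&(z>114)],0).round(1))
    q=J[m]; print("pin angle fit",[ (a,round(np.mean(np.abs(np.hypot(q[:,0]-105,q[:,1]*np.sin(a)-(q[:,2]-65)*np.cos(a)))),1)) for a in np.arange(.9,1.7,.1).round(2)])
    # flat normal: points near bar x within +-40 
    m=(abs(x)<38)&(abs(y)<23)&(z>62)&(z<92); q=J[m]; h=np.histogram(q[:,1],np.arange(-24,25,4))[1]
    print("bar prof",[(int(a+2),round(float(np.median(q[(q[:,1]>a)&(q[:,1]<a+4),2])),1)) for a in h[:-1] if ((q[:,1]>a)&(q[:,1]<a+4)).sum()>3])
    m=(abs(x)<58)&(y>75)&(y<225)&(z>114)&(z<135); print("lip",m.sum(),cv2.minAreaRect(J[m][:,:2].astype(np.float32)))
    m=(abs(x)<58)&(y>75)&(y<218)&(z>93.5)&(z<105); q=J[m]; print("plate",m.sum(),cv2.minAreaRect(q[:,:2].astype(np.float32)),q[:,:2].min(0),q[:,:2].max(0))
```

```text
[ 0.605  0.004 -0.206] -1.3731893725859052 -1.0043928714821462
[-0.193  0.002 -0.265] -0.13432206104341304 0.3857240636693291
[-0.024  0.    -0.268] 0.022435281745483593 0.5298623325700333
jig [ 0.555  -0.1034 -0.2684]
pin 26 [103.7   9.4 113.6] top [104.4  11.  117.9]
pin angle fit [(np.float64(0.9), np.float64(22.4)), (np.float64(1.0), np.float64(18.0)), (np.float64(1.1), np.float64(13.6)), (np.float64(1.2), np.float64(9.2)), (np.float64(1.3), np.float64(5.7)), (np.float64(1.4), np.float64(4.8)), (np.float64(1.5), np.float64(7.2)), (np.float64(1.6), np.float64(11.3))]
bar prof [(-14, 71.1), (-10, 84.7), (-6, 87.1), (-2, 87.6), (2, 87.7), (6, 86.3), (10, 84.3), (14, 83.1), (18, 77.2), (22, 71.1)]
lip 157 ((-6.300788879394531, 201.10585021972656), (80.13123321533203, 12.715102195739746), 1.0105208158493042)
plate 976 ((-1.7127914428710938, 141.9264373779297), (114.03165435791016, 131.6061553955078), 1.1422159671783447) [-57.48548215  75.12451891] [ 56.53875838 206.86517514]
pin 134 [103.   12.3 117. ] top [104.5  13.5 117.9]
pin angle fit [(np.float64(0.9), np.float64(21.1)), (np.float64(1.0), np.float64(16.5)), (np.float64(1.1), np.float64(11.9)), (np.float64(1.2), np.float64(7.4)), (np.float64(1.3), np.float64(4.6)), (np.float64(1.4), np.float64(5.6)), (np.float64(1.5), np.float64(9.4)), (np.float64(1.6), np.float64(14.0))]
bar prof [(-22, 78.2), (-14, 68.5), (-10, 85.4), (-6, 86.9), (-2, 87.6), (2, 87.6), (6, 86.9), (10, 85.6), (14, 83.0), (18, 78.8), (22, 72.9)]
lip 962 ((-6.655998229980469, 202.39891052246094), (79.65850067138672, 12.88697624206543), 0.8275669813156128)
plate 5248 ((0.056621551513671875, 136.5010986328125), (122.75667572021484, 115.92823028564453), 89.89840698242188) [-57.99760328  75.02412226] [ 57.92360777 197.82046128]
```

```bash
cat >> h.py <<'E'
from scipy.spatial.transform import Rotation as Ro
import os
P=np.load("jig.npy") if os.path.exists("jig.npy") else None
def ori(ang,p=None):
    "tool x at angle ang (jig frame), z down"
    a=ang+P[2]; x=np.array([np.cos(a),np.sin(a),0]); z=np.array([0,0,-1.]); return Ro.from_matrix(np.stack([x,np.cross(z,x),z],1)).as_quat()
def J(x,y,z): return fromjig(np.array([x,y,z])/1000,P)
E
python3 - <<'E'
from h import *
q=ori(0)
print(inverse_kinematics(J(107,-28,140),q))
move_gripper(0.0)
move_ptp(J(107,-28,145),q)
servo_line(J(107,-28,99),q,0.12)
print(servo_line(J(107,11,99),q,0.06,contact_N=25),tojig(current_position(),P),current_force().round(1))
servo_line(J(107,11,135),q,0.15)
servo_line(J(107,42,135),q,0.15)
print(servo_line(J(107,42,90),q,0.08,contact_N=25),current_force().round(1))
print(servo_line(J(107,42,71),q,0.04,contact_N=25),current_force().round(1),tojig(current_position(),P))
servo_line(J(107,42,150),q,0.2)
move_ptp(J(40,90,330),q)
c=capture("wrist"); cv2.imwrite("pics/w1.png",c["image"]); np.savez("w1.npz",**c); 
t=capture("top"); np.savez("t1.npz",**t)
for n,cc in(("w",c),("t",t)):
    G=tojig(cloud(cc),P)*1000; x,y,z=np.moveaxis(G,-1,0)
    m=(abs(x)<40)&(abs(y)<15)&(z>60)&(z<95); A=np.c_[G[m][:,1],np.ones(m.sum())]
    print(n,"flat",m.sum(),np.linalg.lstsq(A,G[m][:,2],rcond=None)[0].round(3))
    m=(abs(x-105)<12)&(abs(y)>28)&(abs(y)<60)&(z>40)&(z<110); print(" pin",m.sum(),[np.median(G[m&(y*s>0)],0).round(1) for s in(-1,1)])
print(current_clock())
E
```

```text
[-3.42313633e-01  5.32335835e-01  1.43705412e+00 -4.44089210e-16
  1.17220270e+00  1.49690415e+00]
False [0.10699072 0.0115506  0.09901536] [ 0.8 -0.2 -0.4]
True [1.9 4.7 2.1]
True [2.6 4.2 2.6] [0.10743047 0.04903026 0.09921388]
w flat 1401 [ 0.484 81.209]
 pin 222 [array([105.2, -32.6,  43.8]), array([106.1,  36.8, 100.4])]
t flat 19 [-0.907 93.499]
 pin 38 [array([102.7, -33. ,  44.6]), array([104.8,  35.2,  99.9])]
10.45
```

View pics/w1.png

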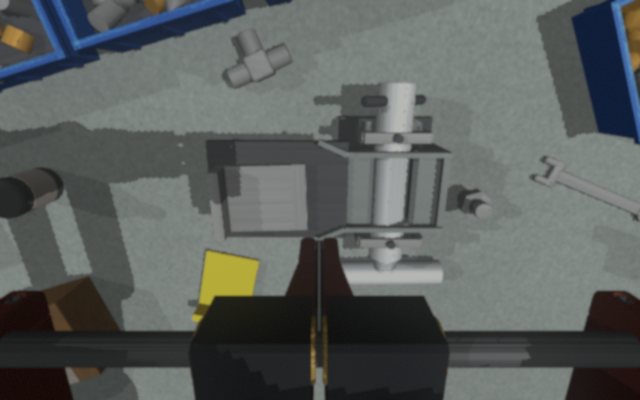

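The wrist view shows the bar turned only part of the way (pin ends at about (375,100) and (420,98)). The pin end probably caught in the split between the closed fingers. I'll press again with the tool turned 90°, so that one finger sits over the pin.

```bash
cat >> h.py <<'E'
def barstate():
    for n in("wrist","top"):
        G=tojig(cloud(capture(n)),P)*1000; x,y,z=np.moveaxis(G,-1,0)
        m=(abs(x)<40)&(abs(y)<13)&(z>60)&(z<95)
        if m.sum()>20: print(n,"flat",m.sum(),np.linalg.lstsq(np.c_[G[m][:,1],np.ones(m.sum())],G[m][:,2],rcond=None)[0].round(3))
        m=(abs(x-105)<5)&(abs(y)>28)&(abs(y)<60)&(z>30)&(z<110)
        print(" pin",[np.median(G[m&(y*s>0)],0).round(1) for s in(-1,1)])
E
python3 - <<'E'
from h import *
best=None
for a in(np.pi/2,-np.pi/2):
    s=inverse_kinematics(J(112,43,130),ori(a)); print(a,None if s is None else s.round(2))
    if s is not None and (best is None or abs(s[5])<best[0]): best=(abs(s[5]),a)
q=ori(best[1])
move_ptp(J(112,43,150),q); servo_line(J(112,43,113),q,.15)
for z in(100,92,84,77,71):
    hit=servo_line(J(112,44,z),q,.04,contact_N=25); p=tojig(current_position(),P)*1000; print(z,hit,p.round(1),current_force().round(1))
    if hit: break
servo_line(J(112,44,150),q,.2)
move_ptp(J(-20,90,330),ori(0))
barstate(); print(current_clock())
E
```

```text
1.5707963267948966 [-0.24  0.56  1.42 -0.    1.17  0.03]
-1.5707963267948966 None
100 False [112.8  44.4 100.5] [1.9 2.  2.4]
92 False [113.3  44.3  92.7] [3.2 1.6 4.2]
84 False [111.1  43.5  83.5] [ 1.2 -0.5  0.9]
77 False [111.   43.6  76.1] [-0.1 -0.2 -0.7]
71 False [111.6  43.8  70.4] [-0.2  0.7  0. ]
wrist flat 1529 [-2.7000e-02  7.9875e+01]
 pin [array([104.4, -40.4,  71.9]), array([104.7,  41.2,  69.8])]
 pin [array([105. , -40.5,  71.9]), array([nan, nan, nan])]
16.2333
  return _methods._mean(a, axis=axis, dtype=dtype,
  ret = um.true_divide(
```

The bar is now within about 0.03 rad of flat-up. Next I measure the lip again, grip it and steer the plate into the rails.

```bash
cat >> h.py <<'E'
def lip():
    out=[]
    for n in("wrist","top"):
        G=tojig(cloud(capture(n)),P)*1000; x,y,z=np.moveaxis(G,-1,0)
        m=(abs(x)<60)&(y>30)&(y<225)&(z>115)&(z<135)
        if m.sum()>40:
            r=cv2.minAreaRect(G[m][:,:2].astype(np.float32)); print(n,m.sum(),np.round(r[0],1),np.round(r[1],1),round(r[2],2),"z",np.median(z[m]).round(1)); out.append(r)
    return out
E
python3 - <<'E'
from h import *
r=lip()[0]
(cx,cy),(w,h),a=r
yaw=np.radians(a if w>h else a-90); print(cx,cy,yaw)
assert abs(yaw)<.14 and 75<max(w,h)<86 and 10<min(w,h)<18
q=ori(yaw); move_gripper(.05)
move_ptp(J(cx,cy,165),q); servo_line(J(cx,cy,101),q,.12,contact_N=15); print(tojig(current_position(),P)*1000,current_force().round(1))
move_gripper(0); print("gap",current_finger_gap(),current_grip_force(),current_force().round(1))
print(servo_line(J(0,194,101),ori(0),.05,contact_N=30),current_force().round(1))
for y in(150,115,83):
    hit=servo_line(J(0,y,101),ori(0),.06,contact_N=30); print(y,hit,(tojig(current_position(),P)*1000).round(1),current_force().round(1))
    if hit: break
np.savez("w2.npz",**(c:=capture("wrist"))); cv2.imwrite("pics/s2.png",cv2.resize(capture("scene")["image"][130:290,220:440],None,fx=3.3,fy=3.3,interpolation=3))
print(current_finger_gap(),current_clock())
E
```

```text
wrist 1111 [ -6.2 202.6] [79.9 12.7] 1.31 z 127.5
-6.226322174072266 202.64358520507812 0.022860828629781577
[ -5.38945033 202.57136873 101.92909948] [-0.   0.1  0.1]
gap 0.011972831273325992 30.000002682209015 [-0.1 -0.3  1.4]
False [ 1.  -2.1  2. ]
150 False [  0.  148.8 101.1] [-2.4 -4.3  4.8]
115 False [1.000e-01 1.138e+02 1.011e+02] [-0.8 -1.2  4.8]
83 False [1.000e-01 8.230e+01 1.011e+02] [0.7 0.4 5.2]
0.011785275100528415 22.175
```

View pics/s2.png

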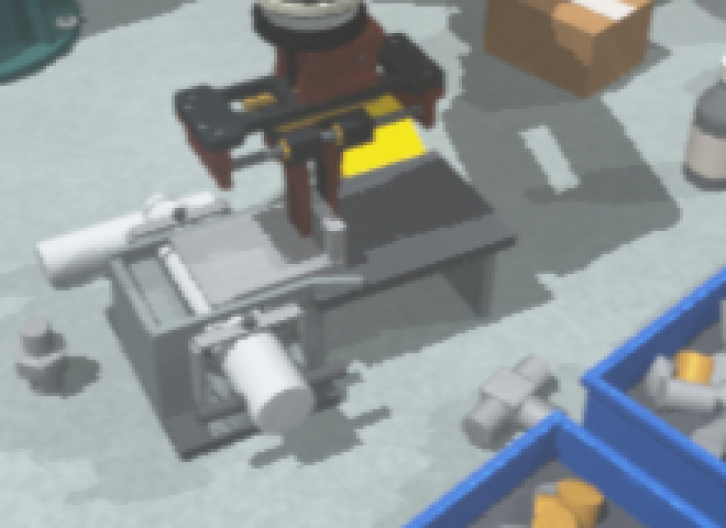

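The plate sits between the rails, with the lip gripped at about (330,240) in the crop. I release it and push from behind with two spread fingers.

Run:
```python
from h import *
move_gripper(.05)
servo_line(J(0,82,165),ori(0),.15)
q=ori(np.pi/2)
move_ptp(J(0,125,165),q); move_gripper(.04); servo_line(J(0,125,103),q,.15)
for y in(100,80,68,63):
    hit=servo_line(J(0,y,103),q,.05,contact_N=30); print(y,hit,(tojig(current_position(),P)*1000).round(1),current_force().round(1))
    if hit: break
servo_line(J(0,90,103),q,.15); servo_line(J(0,90,160),q,.2)
move_ptp(J(-20,110,340),ori(0))
lip(); barstate()
c=capture("wrist"); cv2.imwrite("pics/w3.png",c["image"])
G=tojig(cloud(c),P)*1000; x,y,z=np.moveaxis(G,-1,0)
m=(abs(x)<37)&(y>-48)&(y<36)&(z>80)&(z<105); A=np.c_[G[m][:,:2],np.ones(m.sum())]; print("plate plane",m.sum(),np.linalg.lstsq(A,G[m][:,2],rcond=None)[0].round(4))
cv2.imwrite("pics/s3.png",cv2.resize(capture("scene")["image"][130:290,220:440],None,fx=3.3,fy=3.3,interpolation=3))
print(current_clock())
```

```text
100 False [1.000e-01 9.980e+01 1.031e+02] [0.7 0.4 0.2]
80 False [1.00e-01 7.96e+01 1.03e+02] [-0.5  0.1 -0.1]
68 False [  0.   67.6 103. ] [-0.2 -0.8 -0.5]
63 False [  0.   62.7 103.1] [ 0.1 -1.4  0.4]
wrist 871 [-0.1 45.5] [79.3 12.4] 0.07 z 121.6
wrist flat 1542 [-3.0000e-03  9.1644e+01]
 pin [array([104.9, -40.7,  71.8]), array([105.2,  41.5,  69.8])]
top flat 209 [-4.0000e-03  9.0985e+01]
 pin [array([104.5, -40.6,  70.7]), array([nan, nan, nan])]
plate plane 4425 [-1.00000e-04  4.00000e-04  9.17896e+01]
30.1583
  return _methods._mean(a, axis=axis, dtype=dtype,
  ret = um.true_divide(
```

View pics/s3.png

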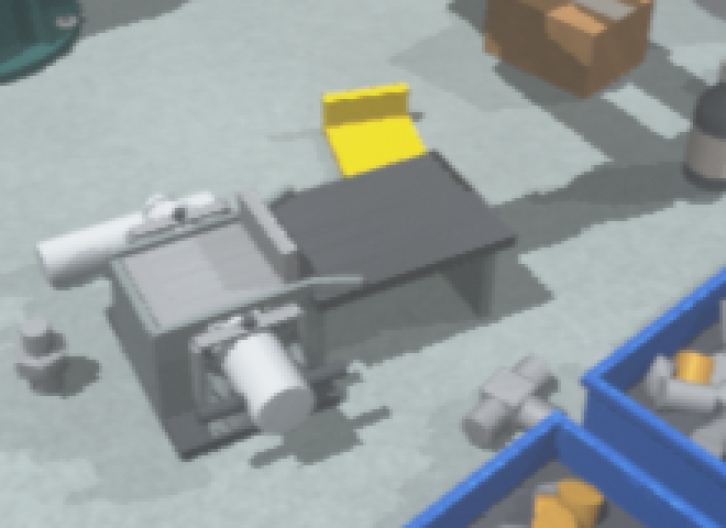

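The crop shows the plate home in the pocket. Its top measures about 91.5 mm and is level, its origin is at about (0, 0), and the pin is level within 0.03 rad. The robot is clear of everything, so I hand the job in.

```bash
python3 -c "
from bench import *
print(close_job())"
```

```text
the job is handed in; nothing more can be done
None
```

The job is handed in at about 30 s of the 51 s: the bar is flat-up to within about 0.03 rad, and the plate lies level and fully home in the pocket; I moved nothing else, but did not re-measure the bystanders.

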